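# Release the larger ball from the two-lane ball feeder

### The job

The ball feeder on the table holds two steel grinding balls, one in each sloping lane, behind a gate. Let the larger ball out: tilt the feeder's spring-centred lever well over towards the lane with the larger ball, hold it there for at least a second so that the ball rolls down to the foot of its lane, then let the lever spring back upright. The smaller ball must stay behind its gate; do not touch the balls and leave the things round about where they are.

Things in the scene. Friction and masses are not known exactly. Their poses are not given: they have to be found in the camera images.
- feeder: Two-lane ball feeder fixed on the table; dark base plate 232 x 150 mm, grey pedestals, black lane floors between aluminium rails. Origin: on the table below the lever's pivot; x points up the lanes (away from the robot), y to the robot's left, z up. Lanes at y = +45 and -45 mm, 36 mm wide inside, sloping down to -x. It spans x -132 to +100 mm; rear wall 118 mm high, rails by the lever about 90 mm.
- lever (a joint): Lever upright between the lanes, pivot 70 mm over the feeder's origin, axis along its x. 0 rad: upright, where a spring (0.5 N m/rad; 3 N at the knob fully over) returns it; positive: tilted to +y (left lane), negative: to -y; stops at +-0.60. It is one rocker with both gate blades: tilted towards a lane, it sinks that lane's gate (clear from 0.40 on) and keeps the other shut.
- lever_knob (a point): Middle of the black knob (26 mm thick, 33 mm tall) on the lever, 95 mm from the pivot: upright, 165 mm above the table, with the knob from 148 to 181 mm; the steel rod below is 8 mm thick. At 0.50 rad it has moved 46 mm sideways and 12 mm down.
- gate_line (a point): Point at floor height (70 mm) on the feeder's middle line where the two gate blades (12 mm wide) cross their lanes, 45 mm to either side (y). Balls wait just behind it, at larger feeder x.
- lane_foot (a point): Point at floor height (41 mm) on the feeder's middle line at the end wall of the lanes' lower part, 113 mm from the gates; a released ball comes to rest against that wall, at the foot of its lane.
- ball_large: The larger steel ball, 28 mm in diameter, loose behind the gate of one of the two lanes (either). Origin: its centre.
- ball_small: The smaller steel ball, 18 mm in diameter, loose behind the gate of the other lane. Origin: its centre.
- salve: Closed round salve tin, 55 mm wide, 22 mm high, standing to the right of the feeder; a bystander. Origin: centre of its underside.
- brass_weight: Small brass weight with a knob, 22 mm wide, 24 mm high, standing to the right of the feeder; a bystander. Origin: centre of its underside.
- porcelain_crucible: White porcelain crucible, 36 mm wide, 37 mm high, standing to the left of the feeder; a bystander. Origin: centre of its underside.

How it is judged:
By the outcome, as a careful person would: the job done as asked, in the order asked, and still so for the second after the job is handed in, with the robot touching nothing.
It also fails if it takes over 35 s, if anything falls off the work surface, if the arm or the gripper's body presses on something with over 40 N, if the wrist force passes 120 N, or if a joint passes its speed limit or range.

### The arm

A 6-joint arm with a two-finger parallel gripper is mounted at the origin on a cart in front of the work surface, level with it; the furniture and walls round the work are solid. World frame = base frame: x ahead of the robot, y to its left, z up, the work surface at z = 0. Lengths are in m, angles in rad, forces in N, time in s.
With the tool pointing down it reaches from about 0.3 to 1 m from the base axis. Payload 5.1 kg.
Tool frame: the origin (TCP) lies on the centre line of the jaws, within the pads' length; the fingertips stand 19 mm ahead of it and the grasp point (between the pads) is the TCP; z points along the fingers, y is the line along which they close (so a half turn about z gives the same grasp; the last joint's range is limited). The gripper opens to 95 mm and grips with 3 to 60 N. Pads are 20 mm wide; open, the fingers measure 119 mm over their backs; the gripper's body (75 mm by 180 mm) begins 59 mm behind the grasp point.
Start: joints at [1.093, 0.124, 1.65, -0, 1.367, -0.083], TCP at [0.25, 0.6, 0.234] pointing down, gripper open.
Joint ranges: [-2.61, 2.61], [-1.02, 2.33], [0.03, 2.71], [-1.35, 4.49], [0.32, 2.68], [-2.91, 2.91]. Speed limits (rad/s): [2.57, 2.57, 3.14, 3.14, 3.14, 3.14].

### API

Orientations are given as a rotation vector (axis times angle).
In Python, from bench import manip gives the robot as it stands. Calls block until the motion is done:
- manip.move_pose(position, orientation): joint-space move of the TCP to a pose.
- manip.servo_line(position, rot=None, rate=0.15, guard=None): straight line of the TCP; rot=None keeps the orientation; rate is the mean speed in m/s. With guard (N) it stops when the force on the tool has changed by that much, and returns True; else False.
- manip.goto_joints(angles): joint-space move.
- manip.grip(opening, grip_force=None): finger opening in m; grip_force is the grip in N (None keeps the last); returns when the fingers have stopped.
- manip.sleep(seconds).
- manip.ik(position, orientation): joint angles nearest the present ones, or None.
- manip.state(): the state.
- manip.capture(name): name is "scene" or "top"; returns a dict with "image" (400x640x3 uint8, blue, green, red), "camera_matrix" (3x3 intrinsics, pixels), "R" (3x3) and "t" (3): a world point X has camera coordinates R X + t. Camera axes: x right, y down, z forward; pixel columns grow to the right and rows downward; lengths in m; the calibration is good to about 2 mm. A picture is of the moment at which its call begins. There is no depth.
A pose or a line that the arm cannot do raises manip.Unreachable and nothing moves.
- manip.finish_job(): hands the job in; it is judged then, once.
Trained networks look in a picture, given as the dict that the camera call returned (one of the last four; its "shot" number tells which), for a name from the list of things; names that differ only in an ending like _2 or _b are one class to them, and where a whole thing is asked for, a point or a joint stands for the part that bears it (a point fixed in the world has none). Each returns a list of dicts, best first, with "conf" (0 to 1); they miss things now and then, are a little off and sometimes report something else, mostly with a low value. They report only what shows in the picture. A call takes as long as a camera call.
- manip.spot_in(picture, thing): "box" ([left, top, width, height] in pixels, round what is visible of it).
The state is a dict: "clock": time; "qpos": joint angles; "joint_vel": joint speeds; "tau": joint torques, N m; "position": TCP position; "eef_rot": TCP orientation; "force": force on the tool from outside, world axes, zero at the start; "moment": the same for the moment, N m; "gripper_width": finger opening in m; "gripper_force": force on a finger pad.
Only numpy, scipy, OpenCV 4.12 (cv2) and the standard library are available. Lean on these libraries where they do the work, as an engineer would, in place of code of your own. Each camera call takes 0.05 s, during which the arm holds its last target. There are 200 camera calls.

## Working session

There is one attempt and no reset: what is moved stays moved. The work goes in short steps, each a Python script; the robot and the scene stay as the last script left them, time stands still between calls to the robot, and variables do not carry over. Pictures are saved under pics/ and viewed, at most 10 in all, crops included, and the job is handed in when it is done.

```bash
mkdir -p pics
python3 - <<'E'
from bench import manip
import cv2
for n in("scene","top"):
    p=manip.capture(n); cv2.imwrite(f"pics/{n}1.png",p["image"])
    print(n,p["camera_matrix"].tolist(),p["R"].tolist(),p["t"].tolist())
    for t in["feeder","lever","lever_knob","ball_large","ball_small","salve","brass_weight","porcelain_crucible"]:
        print(t,[([round(float(v)) for v in d["box"]],round(d["conf"],2)) for d in manip.spot_in(p,t)[:3]])
print(manip.state())
E
```

```text
scene [[375.87824174135585, 0.0, 323.5955301402794], [0.0, 375.87824174135585, 196.89137442931113], [0.0, 0.0, 1.0]] [[0.6682954135544473, -0.7436466985532388, 0.019256893647698083], [-0.46326430801955015, -0.43629835351385704, -0.7713818299884078], [0.5820373021871172, 0.5065899075701822, -0.6360811618109566]] [-0.33674099821515807, 0.35639125958025275, 0.6573983741472039]
feeder [([254, 166, 87, 99], 0.65)]
lever [([284, 167, 37, 40], 0.69)]
lever_knob [([286, 167, 33, 37], 0.74)]
ball_large []
ball_small []
salve []
brass_weight [([433, 274, 13, 9], 0.41)]
porcelain_crucible [([229, 178, 13, 16], 0.45)]
top [[467.9452077873218, 0.0, 324.2237876177746], [0.0, 467.9452077873218, 201.96065611002751], [0.0, 0.0, 1.0]] [[-0.008112418502127816, -0.9998811219331766, 0.013112233512957806], [-0.9958598855730548, 0.006891159200971286, -0.0906399483190978], [0.09053881472864655, -0.013793256559597102, -0.9957974036424341]] [0.017487292163993386, 0.5599081387567992, 1.1433145679246666]
feeder []
lever [([282, 205, 24, 11], 0.47)]
lever_knob [([268, 207, 39, 13], 0.56)]
ball_large [([260, 208,
[... 174 characters left out ...]
), ([246, 170, 91, 104], 0.4)]
{'clock': 0.9, 'qpos': array([ 1.09337695e+00,  1.23759065e-01,  1.65029710e+00, -5.48333573e-06,
        1.36752770e+00, -8.25868880e-02]), 'joint_vel': array([ 0.00044542, -0.00128458,  0.0014637 ,  0.00140259, -0.0007564 ,
       -0.00044886]), 'tau': array([-6.85088307e-04, -4.17602813e+01, -3.60222101e+01,  7.74938520e-02,
        4.29442199e-02, -1.62593642e-05]), 'position': array([0.25003659, 0.59996464, 0.23368444]), 'eef_rot': array([6.1617754e-01, 3.0805652e+00, 1.0923001e-05]), 'force': array([-0.24594818,  0.21762489, -0.25254536]), 'moment': array([ 0.01843706,  0.00557014, -0.0218537 ]), 'gripper_force': 0.0, 'gripper_width': 0.09525370708135222}
```

Run:
```python
import cv2
a=cv2.imread("pics/top1.png")[150:290,170:470]; b=cv2.imread("pics/scene1.png")[140:290,210:360]
cv2.imwrite("pics/c1.png",cv2.resize(a,None,fx=2.66,fy=2.66,interpolation=2)); cv2.imwrite("pics/c2.png",cv2.resize(b,None,fx=4,fy=4,interpolation=2))
```

```text
(no output)
```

View pics/c1.png

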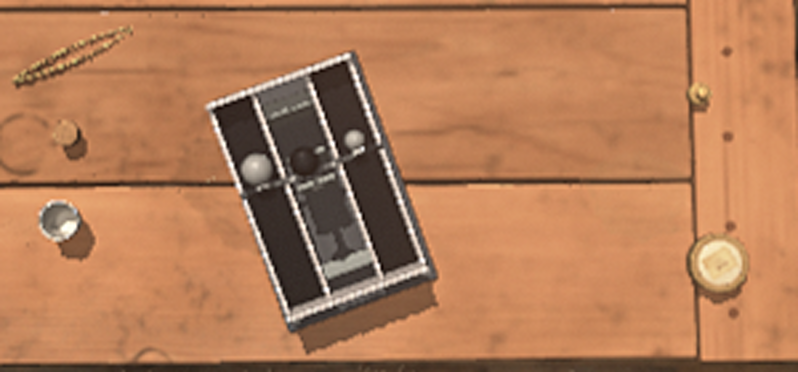

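View pics/c2.png

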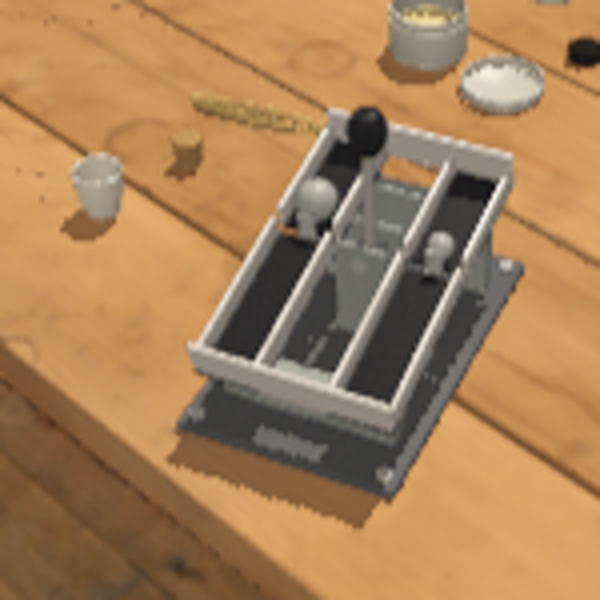

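Top view: the larger ball is in the left lane (crop 256,166), the smaller one in the right (354,139), and the knob at (304,160). The feeder is yawed about 20° to the left. In the scene view the knob is at crop (367,131). Next I triangulate and approach on the knob's right side.

```bash
cat > h.py <<'E'
from bench import manip
import numpy as np, cv2
from scipy.spatial.transform import Rotation as Ro
def ray(p,u,v):
    d=p["R"].T@np.linalg.solve(p["camera_matrix"],[u,v,1]); return -p["R"].T@p["t"],d
def at_z(p,u,v,z):
    c,d=ray(p,u,v); return c+d*(z-c[2])/d[2]
def feeder(p,s):
    pass
E
python3 - <<'E'
from h import *
t=manip.capture("top"); s=manip.capture("scene")
px=lambda x,y:(170+x/2.66,150+y/2.66)
c1,d1=ray(t,*px(304,160)); c2,d2=ray(s,301.8,172.8)
k=np.linalg.lstsq(np.c_[d1,-d2],c2-c1,rcond=None)[0]
print("knob tri",c1+k[0]*d1,c2+k[1]*d2,"at .165",at_z(t,*px(304,160),.165),at_z(s,301.8,172.8,.165))
w=[at_z(t,*px(*q),z) for q,z in[((210,105),.118),((350,53),.118),((288,322),.065),((432,270),.065)]]
for a,b in((0,1),(2,3)): d=w[a]-w[b]; print("yaw",np.degrees(np.arctan2(-d[0],d[1])),np.linalg.norm(d))
d=(w[0]+w[1]-w[2]-w[3])/2; print("axis yaw",np.degrees(np.arctan2(d[1],d[0])),np.linalg.norm(d), w)
E
```

```text
knob tri [0.53018284 0.10316221 0.16126253] [0.53226859 0.10109965 0.16126866] at .165 [0.52990659 0.10289396 0.165     ] [0.52863107 0.09743232 0.165     ]
yaw 20.253501111457176 0.12909081246582774
yaw 19.26465760771161 0.13683534875207642
axis yaw 19.51497892133694 0.2075467444860552 [array([0.58162174, 0.18741161, 0.118     ]), array([0.62630967, 0.06630246, 0.118     ]), array([0.39225439, 0.12441067, 0.065     ]), array([ 0.43740077, -0.00476254,  0.065     ])]
```

```bash
cat >> h.py <<'E'
yaw=np.radians(19.7); K=np.array([.530,.101,.165])
fx=np.array([np.cos(yaw),np.sin(yaw),0]); fy=np.array([-np.sin(yaw),np.cos(yaw),0])
def rot(s=1):
    z=np.array([0,0,-1.]); y=s*fy; return Ro.from_matrix(np.c_[np.cross(y,z),y,z]).as_rotvec()
def P(y,z): q=K+y*fy; q[2]=z; return q
E
python3 - <<'E'
from h import *
q0=manip.state()["qpos"]
sol=[(np.abs(q-q0).max(),s) for s in(1,-1) if (q:=manip.ik(P(-.05,.30),rot(s))) is not None]
print(sol); s=min(sol)[1]; print("s",s)
manip.grip(0.0,10)
p=manip.state()["position"]
manip.servo_line([p[0],p[1],.30],rate=.2)
manip.move_pose(P(-.05,.30),rot(s))
manip.servo_line(P(-.05,.172),rate=.12,guard=6)
st=manip.state(); print(st["clock"],st["position"],P(-.05,.172),st["force"],st["gripper_width"])
for n in("top","scene"):
    p=manip.capture(n); cv2.imwrite(f"pics/{n}2.png",p["image"])
a=cv2.resize(cv2.imread("pics/top2.png")[140:290,210:360],(400,400)); b=cv2.resize(cv2.imread("pics/scene2.png")[140:290,210:360],(400,400))
cv2.imwrite("pics/c3.png",np.hstack([a,b]))
E
```

```text
[(np.float64(1.8314425392595333), 1), (np.float64(1.3101501143302603), -1)]
s -1
6.4333 [0.54756023 0.05391475 0.17313076] [0.54685476 0.05392647 0.172     ] [-0.17863471 -0.90177319 -0.33701899] 0.0006779378835665737
```

View pics/c3.png

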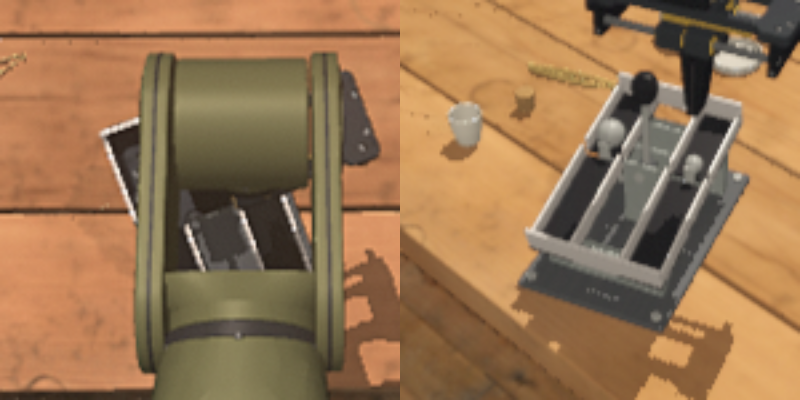

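The closed fingers (697,80 in the right half) stand just right of the upright knob (645,85), and both balls are still gated. Now push and hold.

Run:
```python
from h import *
manip.servo_line(P(-.025,.171),rate=.08)
print("contact?",manip.state()["force"]@fy)
manip.servo_line(P(.023,.159),rate=.08,guard=15)
print("over",manip.state()["force"]@fy, manip.state()["position"],P(.023,.159))
manip.sleep(1.5)
s=manip.state(); print(s["clock"],s["force"]@fy)
p=manip.capture("scene"); cv2.imwrite("pics/c4.png",cv2.resize(p["image"][120:290,210:380],(600,600)))
```

```text
contact? -0.8505472916972975
over -3.2053950870757952 [0.52230416 0.12259996 0.15893484] [0.52224681 0.12265382 0.159     ]
9.2667 -2.8308476748701805
```

View pics/c4.png

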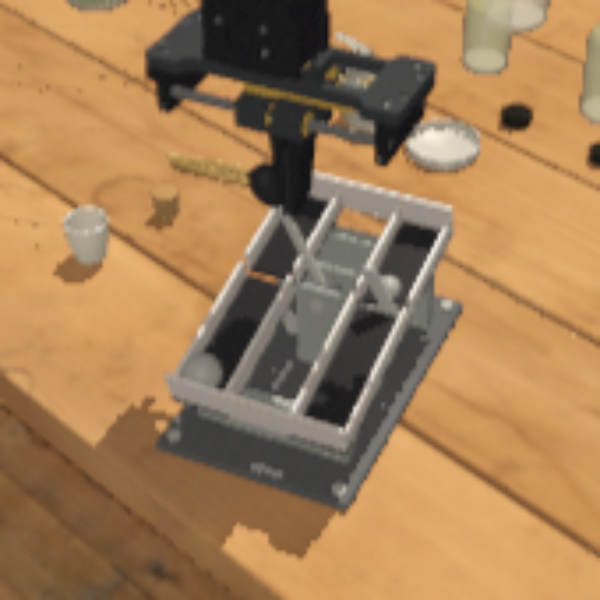

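The lever is tilted left and the large ball has reached the foot of the left lane (203,365). The small ball is still behind its gate (388,287). Now ease back, raise and check.

Run:
```python
from h import *
manip.servo_line(P(-.025,.171),rate=.08)
manip.servo_line(P(-.055,.173),rate=.1)
manip.servo_line(P(-.055,.30),rate=.2)
manip.sleep(.5)
s=manip.state(); print(s["clock"],s["force"])
p=manip.capture("scene"); cv2.imwrite("pics/c5.png",cv2.resize(p["image"][120:290,210:380],(600,600)))
```

```text
11.8167 [ 0.48129731 -1.35351545 -0.00743111]
```

View pics/c5.png

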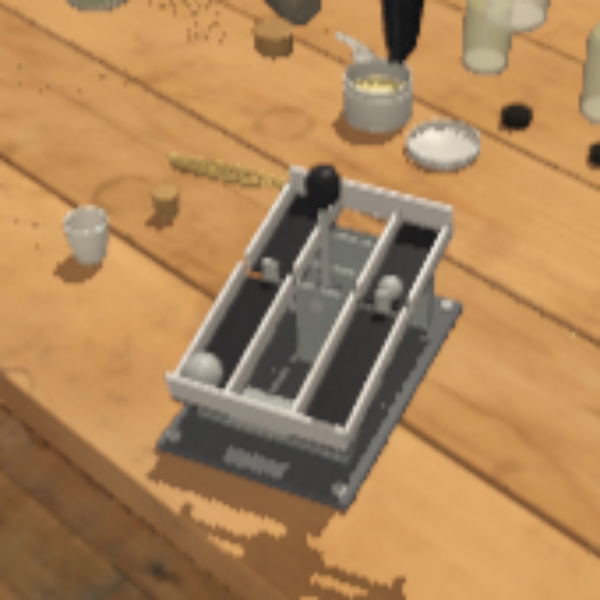

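The lever is upright again (322,185), the large ball lies at its lane's foot (203,365), the small ball is gated (388,288), and the robot is clear.

```bash
python3 -c "
from bench import manip
print(manip.finish_job())"
```

```text
the job is handed in; nothing more can be done
None
```

The larger ball is at the foot of the left lane, the smaller ball is still behind its gate, the lever has sprung back upright, and the job is handed in (clock at about 12 s of the 35 s allowed).

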